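Hang the lantern batteries on the balance bar

TASK

Hang the two battery packs on the pivoting charging bar, on alternate sides so that it never dips far: first the big blue pack on the empty right side, then, once that one hangs free, the small yellow pack on the left, outside the black one. Set each pack's ears on the red saddle, slide it gently outward until the ears drop into the notch, and ease the weight onto the bar before letting go: do not ram the notch wall or let the bar swing hard. Finish with both packs hanging in their notches, the bar about level, and the cup, funnel and lantern left alone.

Things in the scene. Friction and masses are not known exactly. Their poses are not given: they have to be found in the camera images.
- rack: Fixed balance rack: green post on a steel base plate 130 x 160 x 10 mm; origin under the plate's centre on the shelf. x points away from the robot, y left along the bar, both turned with the rack's yaw. The bar pivots on the post 130 mm above the shelf.
- bar (a joint): Tilt of the bar about the rack's x axis, rad: 0 level, positive with the left (+y) end up, stops at 0.2. A spring centres it at 4.2 Nm/rad with light damping: a load that comes on at once makes it swing. It starts near -0.07; with the big pack hung it stands at 0.03 to 0.1, with both about level. It must not dip past 0.125 either way, as both left-hand loads alone would make it.
- pivot (a point): Pivot of the bar; axes of the bar (y along it, to the left). The bar is two aluminium rails along y, 400 mm long, 10 wide, 14 tall, at x = -28 and +28 mm, so 46 mm clear between them, at mid height level with the pivot, joined at their ends. The post stands between them at the middle, lower than the rail tops.
- black_pack (a point): Black battery pack (0.43 kg) clamped for good between the rails; this point is at mid rail height 70 mm left of the pivot. It covers 50 to 90 mm from the pivot, its steel clamp stands 5 mm above the rail tops.
- right_slot (a point): Nominal notch place on the right half of the bar, midway between the rails at rail-top height, 135 mm right of the pivot; axes of the bar (y left, z up, tilting with it). Each rail bears a red saddle here: from the pivot outwards a flat track 34 mm long, 8 above the rail top; a notch 11 wide down to the rail top; a wall 10 long, 16 above the rail top.
- left_slot (a point): The same on the left half, 150 mm left of the pivot, outer wall to the left. Both saddles were clamped by hand: each real notch centre lies up to 12 mm either way along the bar from its slot point (the same on both rails, different left and right). Where is not reported: it must be felt or seen.
- big_pack: Loose big blue battery pack, white band, 0.41 to 0.49 kg, standing. Origin under its base, z up. Body 36 (x) by 70 (y) by 75 mm tall. An 8 mm steel pin through it along x, axis 68 above the base, ends 36 mm either side: the ears. Black grip post on top, 18 (x) by 20 (y), 75 to 125 above the base. It goes between the rails from above, y along the bar, ears over both rails.
- big_pack_ears (a point): Centre of the big pack's ear pin, 68 mm above its base, axes of the pack. Hanging in the notch it is 4 mm above the rail top; on the saddle's flat track, 12.
- small_pack: Loose small yellow battery pack, white band, 0.185 to 0.215 kg, standing. Origin under its base, z up. Body 36 (x) by 44 (y) by 60 mm tall. The same ear pin along x, axis 53 above the base. Black grip post on top, 18 (x) by 20 (y), 60 to 110 mm above the base.
- small_pack_ears (a point): Centre of the small pack's ear pin, 53 mm above its base, axes of the pack. Hanging in the notch it is 4 mm above the rail top; on the flat track, 12.
- cup: White ceramic cup, 76 mm across, 85 tall, origin under its base. Leave alone.
- funnel: Green plastic funnel standing on its wide mouth, 96 mm across, 95 tall, origin under it. Leave alone.
- lantern: Upright orange lantern, 84 mm across, about 178 tall, origin under its base. Leave alone.
Not all that is in view belongs to the job. Of the things like the small_pack, leave any that is green; of the rest the smaller one is meant.

How it is judged (in metres and radians):
On the way, in this order (a step that is already met when the one before it is completed fails the run):
1. the big pack hangs in the right-hand notch, let go, while the small pack is not on the bar yet (z of big_pack_ears in the frame of right_slot between 0.0005 and 0.0075 m and y of big_pack_ears in the frame of right_slot between -0.017 and 0.017 m and horizontal distance between big_pack_ears and right_slot below 0.022 m and contact force between the fingers and big_pack below 0.1 N and distance between small_pack_ears and left_slot above 0.06 m), for 0.2 s.
2. the small pack hangs in the left-hand notch (z of small_pack_ears in the frame of left_slot between 0.0005 and 0.0075 m and y of small_pack_ears in the frame of left_slot between -0.017 and 0.017 m and horizontal distance between small_pack_ears and left_slot below 0.022 m), for 0.2 s.
At the end, for the whole second after the job is handed in: Both packs let go and at rest, the big one in the right notch and the small one in the left: ear pin 0.5 to 7.5 mm above the rail top (4 when home), within 17 mm of the nominal slot along the bar (22 mm overall); bar within 0.05 rad of level (all of step 2 and z of big_pack_ears in the frame of right_slot between 0.0005 and 0.0075 m and y of big_pack_ears in the frame of right_slot between -0.017 and 0.017 m and horizontal distance between big_pack_ears and right_slot below 0.022 m and value of joint bar between -0.05 and 0.05 rad and linear speed of each of big_pack, small_pack below 0.05 m/s); the robot touches nothing.
It fails at once if the bar dips more than 0.125 rad to either side (value of joint bar above 0.125 rad or value of joint bar below -0.125 rad).
It fails at once if a pack is pushed against the bar with more than 20 N (contact force between any of big_pack, small_pack and rack above 20 N).
It fails at once if the cup, funnel or lantern is moved more than 25 mm or tipped over (distance of any of cup, funnel, lantern from where it was at the start of the episode above 0.025 m or angle between any of cup, funnel, lantern's own z axis and vertical above 0.35 rad).
It also fails if it takes over 72 s, if anything falls off the work surface, if the arm or the gripper's body presses on something with over 40 N, if the wrist force passes 120 N, or if a joint passes its speed limit or range.

ROBOT

A 6-joint arm with a two-finger parallel gripper is mounted at the origin on the work surface. World frame = base frame: x ahead of the robot, y to its left, z up, the work surface at z = 0. Lengths are in m, angles in degrees, forces in N, time in s.
With the tool pointing down it reaches from about 0.325 to 0.85 m from the base axis. Payload 4.4 kg.
Tool frame: the origin (TCP) lies on the centre line of the jaws, within the pads' length; the fingertips stand 19 mm ahead of it and the grasp point (between the pads) is the TCP; z points along the fingers, y is the direction in which the jaws open and shut (so a half turn about z gives the same grasp; the last joint's range is limited). The gripper opens to 94 mm and grips with 3 to 60 N. Pads are 16 mm wide; open, the fingers measure 119 mm over their backs; the gripper's body (75 mm by 177 mm) begins 78 mm behind the grasp point.
Start: joints at [66.377, 11.837, 88.321, -0, 79.842, -8.623], TCP at [0.149, 0.555, 0.224] pointing down, gripper open.
Joint ranges: [-156.59, 156.59], [-49.26, 127.26], [12.9, 141.05], [-63.56, 243.56], [4.71, 150.69], [-161.64, 161.64]. Speed limits (degrees/s): [159.86, 159.86, 180, 180, 180, 180].

INTERFACE

Orientations are given as [roll, pitch, yaw] about the fixed x, y, z axes, in that order (R = Rz(yaw) Ry(pitch) Rx(roll)).
In Python, from station import * gives the robot as it stands.
- The arm moves only by the tool drive_tool, never from a script. Its argument "increments" is a list that holds one entry, the list of rows, each a list of 5 numbers: the finger opening in mm, from 0 to 94, then the shift along the world's x, y, z in units of 30 mm (1.0 is 30 mm), then the turn about the world's z in degrees. In form: [[[claw, dx, dy, dz, spin], ...]]. A call has 1 to 12 rows; each row is the pose to reach, as a shift and turn from the pose commanded when the call began; what a row does not reach only later rows make up. A row lasts 1/12 s, in which the tool goes at most 41.7 mm and 7.16 degrees, less where a joint would pass 70% of its speed; a pose out of reach is approached as far as the arm can. A call with a gripper value outside its range is refused whole. The fingers move at their own pace and stop on an object; "force" is the grip in N (left out, the last holds). Time passes only in rows, so rows that repeat a pose let the fingers close. It gives the time, the measured TCP pose, the force and the opening at its end, in the units of the state.
- get_state(): the state, without advancing time (a new reading comes with each control period).
- get_image(name): name is "scene" or "top" or "wrist"; returns a dict with "frame" (480x640x3 uint8, red, green, blue), "K" (3x3 intrinsics, pixels), "cam_to_world" (4x4, takes a point from camera to world coordinates). Camera axes: x right, y down, z forward; pixel columns grow to the right and rows downward; lengths in m; the calibration is good to about 2 mm. A picture is of the moment at which its call begins. There is no depth.
- finish_job(): hands the job in, once; it reports no verdict.
The state is a dict: "time": time; "q": joint angles; "dq": joint speeds; "joint_torque": joint torques, N m; "tcp_pos": TCP position; "tcp_rot": TCP orientation; "force": force on the tool from outside, world axes, zero at the start; "wrist_torque": the same for the moment, N m; "finger_gap": finger opening in m.
Only numpy, scipy, OpenCV 4.12 (cv2) and the standard library are available. Lean on these libraries where they do the work, as an engineer would, in place of code of your own. Each camera call takes 0.05 s, during which the arm holds its last target. There are 200 camera calls.

## Working session

There is one attempt and no reset: what is moved stays moved. The work goes in short steps, Python scripts to look and compute and a tool call to move; the robot and the scene stay as the last step left them, time stands still between calls to the robot, and variables do not carry over. Pictures are saved under pics/ and viewed, about 8 in all and at most 12, crops included, and the job is handed in when it is done.

Besides the shell and the picture viewer there is one more tool, called after "Request:" as name([rows], argument=value, ...), one row to a line, values as JSON. drive_tool: Moves the arm, as the interface text tells. Its arguments: {"type":"object","properties":{"increments":{"type":"array"},"force":{"type":"number"}},"required":["increments"]}

```bash
mkdir -p pics; cat > h.py <<'E'
from station import *
import numpy as np, cv2
def snap(n,fn=None):
    d=get_image(n); f=np.asarray(d["frame"]); 
    np.savez(f"pics/{fn or n}.npz",f=f,K=d["K"],T=d["cam_to_world"])
    cv2.imwrite(f"pics/{fn or n}.png",f[:,:,::-1]); return f,np.array(d["K"]),np.array(d["cam_to_world"])
def load(fn):
    d=np.load(f"pics/{fn}.npz"); return d["f"],d["K"],d["T"]
def ray(K,T,u,v):
    r=T[:3,:3]@np.linalg.solve(K,[u,v,1.0]); return T[:3,3],r/np.linalg.norm(r)
def onz(K,T,u,v,z):
    o,r=ray(K,T,u,v); return o+r*(z-o[2])/r[2]
def proj(K,T,p):
    c=T[:3,:3].T@(np.array(p)-T[:3,3]); q=K@c; return q[:2]/q[2]
E
python3 - <<'E'
from h import *
a=snap("scene");b=snap("top")
print(a[2].round(3),b[2].round(3),b[1])
s=get_state();print({k:np.round(v,3) for k,v in s.items()})
E
```

```text
[[ 0.624  0.608 -0.491  1.016]
 [ 0.781 -0.47   0.411 -0.402]
 [ 0.019 -0.64  -0.768  0.873]
 [ 0.     0.     0.     1.   ]] [[ 0.002 -0.991  0.136  0.373]
 [-1.    -0.005 -0.02   0.037]
 [ 0.021 -0.136 -0.99   1.363]
 [ 0.     0.     0.     1.   ]] [[594.01832032   0.         316.23393589]
 [  0.         594.01832032 230.7767528 ]
 [  0.           0.           1.        ]]
{'time': np.float64(0.1), 'q': array([ 6.6377e+01,  1.1879e+01,  8.8394e+01, -2.0000e-03,  7.9842e+01,
       -8.6240e+00]), 'dq': array([-0.025,  0.068, -0.262,  0.14 , -0.052, -0.023]), 'joint_torque': array([ 0.0000e+00, -3.7186e+01, -2.8230e+01,  7.0000e-02,  3.1000e-02,
       -0.0000e+00]), 'tcp_pos': array([0.149, 0.555, 0.223]), 'tcp_rot': array([-1.79885e+02, -1.50000e-02,  1.65001e+02]), 'force': array([-0.256, -0.285,  0.197]), 'wrist_torque': array([0.018, 0.04 , 0.038]), 'finger_gap': np.float64(0.094)}
```

View pics/top.png

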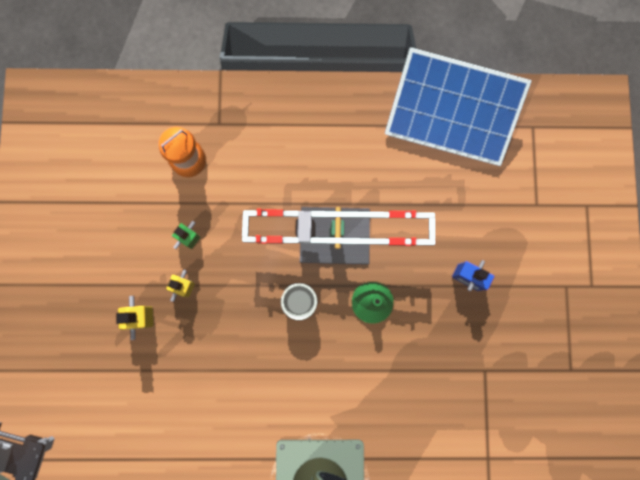

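View pics/scene.png

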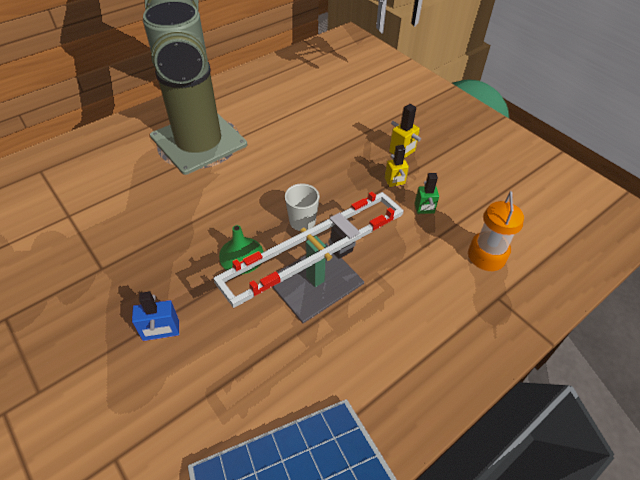

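The top view shows blue at (473,276), small yellow at (178,285), big yellow at (131,317), green at (184,235) and the bar from x=243 to 435 at row ~227, with red saddles at ~(265,·) and (405,·). The scene view agrees. I'll measure from the top view next.

```bash
cat >> h.py <<'E'
def blobs(mask,amin=15):
    n,l,s,c=cv2.connectedComponentsWithStats(mask.astype(np.uint8)); return [(s[i],c[i],l==i) for i in range(1,n) if s[i][4]>=amin]
def masks(f):
    h=cv2.cvtColor(f,cv2.COLOR_RGB2HSV).astype(int); H,S,V=h[...,0],h[...,1],h[...,2]
    return dict(blue=(H>108)&(H<128)&(S>170)&(V>90),yellow=(H>23)&(H<34)&(S>190)&(V>110),red=((H<5)|(H>174))&(S>180)&(V>120),black=(V<40),white=(S<40)&(V>190))
E
python3 - <<'E'
from h import *
f,K,T=load("top"); m=masks(f)
for n,z,z2 in(("blue",.075,.0),("yellow",.06,0),("red",.142,0),("black",.12,0)):
    for s,c,l in blobs(m[n],8):
        if c[1]>420 or c[1]<130: continue
        r=cv2.minAreaRect(np.argwhere(l)[:,::-1].astype(np.float32))
        print(n,s,c.round(1),onz(K,T,*c,z).round(3),np.round(r[1],1),round(r[2],1))
w=m["white"].copy(); w[:200]=0;w[255:]=0;w[:,:235]=0;w[:,440:]=0
ys,xs=np.nonzero(w);print(xs.min(),xs.max(),ys.min(),ys.max())
for u,v in((243,226.5),(435,228.5)): print(onz(K,T,u,v,.137).round(3))
a=snap("wrist");print(a[2].round(3))
E
```

```text
blue [460 263  17  17 169] [467.3 271.1] [ 0.463 -0.318  0.075] [13.4 13.4] 26.6
blue [483 275   9  13  66] [486.8 281.4] [ 0.44  -0.36   0.075] [ 6.4 12.7] 45.0
red [269 211   6   4  19] [271.7 212.6] [0.578 0.105 0.142] [3. 5.] 90.0
red [391 212  12   5  55] [396.5 214. ] [ 0.577 -0.155  0.142] [ 4. 11.] 90.0
red [391 239  12   6  55] [396.7 241.4] [ 0.519 -0.155  0.142] [ 5. 11.] 90.0
black [129 315   6   6  32] [131.3 317.6] [0.362 0.392 0.12 ] [5. 5.] 90.0
242 434 210 244
[0.55  0.165 0.137]
[ 0.547 -0.236  0.137]
[[ 0.259  0.928  0.267  0.071]
 [ 0.966 -0.248 -0.073  0.577]
 [-0.001  0.277 -0.961  0.383]
 [ 0.     0.     0.     1.   ]]
```

Request:
drive_tool([
  [[60, 0.7, -1, 0.5, 0], [60, 1.4, -2, 1, 0], [60, 2.1, -3, 1.5, 0], [60, 2.9, -4, 1.9, 0], [60, 3.6, -5, 1.9, 0], [60, 4.3, -6, 1.9, 0], [60, 5, -7, 1.9, 0], [60, 5.8, -8, 1.9, 0], [60, 6.6, -9, 1.9, 0], [60, 7.3, -10, 1.9, 0], [60, 8, -11, 1.9, 0], [60, 8.6, -12, 1.9, 0]],
])

```text
time: 1.15
tcp_pos: [0.4076, 0.1936, 0.2813]
tcp_rot: [180.0, 0.0, 165.0]
force: [-0.0, 0.2, 0.0]
finger_gap: 0.0602
```

Request:
drive_tool([
  [[60, 0.1, -1.3, 0, 0], [60, 0.2, -2.6, 0, 0], [60, 0.3, -3.9, 0, 0], [60, 0.4, -5.2, 0, 0], [60, 0.5, -6.5, 0, 0], [60, 0.6, -7.8, 0, -2], [60, 0.7, -9.1, 0, -4], [60, 0.8, -10.4, 0, -6], [60, 0.9, -11.7, 0, -8], [60, 1, -13, 0, -10], [60, 1.1, -14.3, -0.5, -12], [60, 1.2, -15.5, -0.5, -12]],
])

```text
time: 2.15
tcp_pos: [0.4414, -0.271, 0.264]
tcp_rot: [180.0, -0.2, 152.9]
force: [1.4, 0.2, 0.3]
finger_gap: 0.0601
```

Request:
drive_tool([
  [[60, 0.2, -1.2, 0, 0], [60, 0.2, -2.2, 0, 0], [60, 0.2, -2.2, 0, 0], [60, 0.2, -2.2, 0, 0]],
])

```text
time: 2.48
tcp_pos: [0.4482, -0.3365, 0.2655]
tcp_rot: [179.9, -0.1, 152.9]
force: [0.1, 0.4, 0.7]
finger_gap: 0.0602
```

```bash
python3 - <<'E'
from h import *
a=snap("wrist","w1");print(a[2].round(3));s=get_state();print(s["time"],s["tcp_pos"],s["tcp_rot"],s["force"],s["q"])
E
```

```text
[[ 0.456  0.855  0.246  0.377]
 [ 0.89  -0.439 -0.124 -0.299]
 [ 0.002  0.276 -0.961  0.425]
 [ 0.     0.     0.     1.   ]]
2.5333 [ 0.44844443 -0.33534621  0.26571857] [ 1.79934914e+02 -9.37592980e-02  1.52940719e+02] [-0.23986583  0.81920914 -0.50521295] [-4.56628748e+01  8.39092489e+00  8.74291141e+01  3.19323460e-02
  8.42895856e+01 -1.08606748e+02]
```

View pics/w1.png

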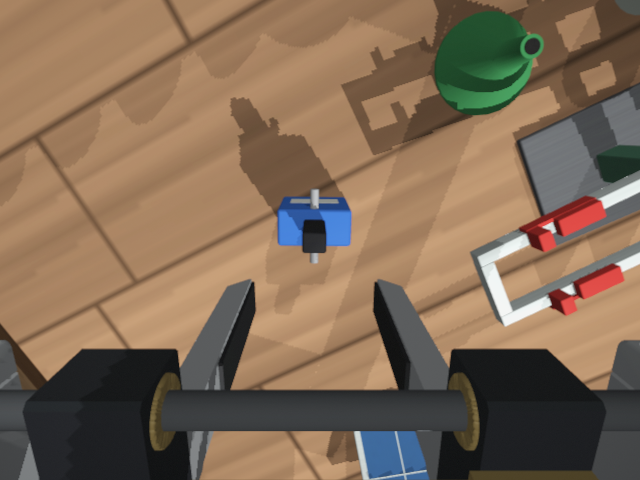

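Blue pack is centred at (314,225) with its post at (314,236). The ear pin runs vertically from (315,189) to (314,263), already parallel to the tool. Right saddles are at (570,217) and (590,287).

```bash
python3 - <<'E'
from h import *
f,K,T=load("w1"); print(K[0,0])
m=masks(f)
for s,c,l in blobs(m["blue"],200):print("blue",s,c.round(1))
b=m["black"].copy();b[300:]=0
for s,c,l in blobs(b,50):print("black",s,c.round(1))
p,q=onz(K,T,315,189,.068),onz(K,T,314,263,.068)
d=q-p;print(p,q,(p+q)/2,np.linalg.norm(d),np.degrees(np.arctan2(d[1],d[0])))
for u,v in((278,246),(350,244),(350,211),(280,211)):print("top corner",onz(K,T,u,v,.075).round(4))
for u,v in((303,250),(326,250),(326,220),(303,220)):print("post",onz(K,T,u,v,.125).round(4))
E
```

```text
383.7040881803587
blue [278 198  72  47 945] [309.1 211.7]
black [518 142  19  56  64] [527.  169.2]
black [303 221  22  30 288] [313.1 228. ]
black [245 283  10  17  95] [250.5 292.9]
black [374 283  10  17 100] [377.6 293. ]
[ 0.42386683 -0.32107103  0.068     ] [ 0.48833736 -0.35518096  0.068     ] [ 0.45610209 -0.33812599  0.068     ] 0.0729378909259024 -27.88232595656197
top corner [ 0.4552 -0.3768  0.075 ]
top corner [ 0.4848 -0.3149  0.075 ]
top corner [ 0.456 -0.301  0.075]
top corner [ 0.4263 -0.3588  0.075 ]
post [ 0.4564 -0.349   0.125 ]
post [ 0.465  -0.3323  0.125 ]
post [ 0.4425 -0.321   0.125 ]
post [ 0.4341 -0.3374  0.125 ]
```

Request:
drive_tool([
  [[50, 0.23, -0.06, -1.1, 0], [50, 0.23, -0.06, -2.2, -0.8], [50, 0.23, -0.06, -3.3, -0.8], [50, 0.23, -0.06, -4.3, -0.8], [50, 0.23, -0.06, -5, -0.8], [50, 0.23, -0.06, -5.35, -0.8], [50, 0.23, -0.06, -5.35, -0.8], [15, 0.23, -0.06, -5.35, -0.8], [15, 0.23, -0.06, -5.35, -0.8], [15, 0.23, -0.06, -5.35, -0.8], [15, 0.23, -0.06, -5.35, -0.8], [15, 0.23, -0.06, -5.35, -0.8]],
], force=30)

```text
time: 3.53
tcp_pos: [0.4564, -0.3388, 0.1077]
tcp_rot: [-179.9, 0.2, 152.2]
force: [-0.5, -1.3, -2.7]
finger_gap: 0.02
```

Request:
drive_tool([
  [[15, 0, 0, 0, 0], [15, 0, 0, 0.3, 0], [15, 0, 0, 1, 0], [15, 0, 0, 2, 0], [15, 0, 0, 3, 0], [15, 0, 0, 4, 0], [15, 0, 0, 5, 0], [15, 0, 0, 5.5, 0], [15, 0, 0, 5.5, 0], [15, 0, 0, 5.5, 0]],
])

```text
time: 4.37
tcp_pos: [0.4556, -0.337, 0.2709]
tcp_rot: [180.0, 0.0, 152.2]
force: [0.7, 0.3, -4.9]
finger_gap: 0.0197
```

```bash
python3 - <<'E'
from h import *
a=snap("wrist","w2");b=snap("top","t2");snap("scene","s2")
s=get_state();print(s["time"],s["tcp_pos"],s["tcp_rot"],s["force"],s["finger_gap"])
E
```

```text
4.5167 [ 0.45449583 -0.33606373  0.26793411] [179.89212784  -0.31415647 152.19902583] [ 0.27316249  0.67425379 -5.10079371] 0.019771658920967775
```

View pics/w2.png

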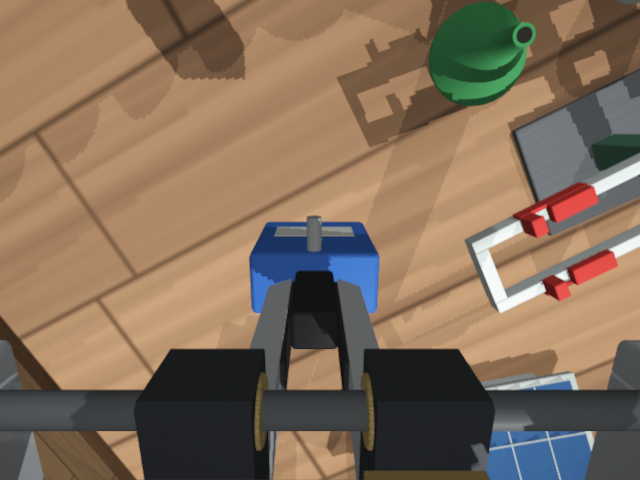

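The pack is held, with the post in the jaws and its ear at (314,232). Right saddles show at (555,212) and (580,275). I'll align with the bar and look closer.

Request:
drive_tool([
  [[15, 0.4, 0.5, 0, 5], [15, 0.8, 1, 0, 10], [15, 1.2, 1.5, 0, 15], [15, 1.5, 2, 0, 20], [15, 1.5, 2.3, 0, 25], [15, 1.5, 2.3, 0, 27.8], [15, 1.5, 2.3, 0, 27.8], [15, 1.5, 2.3, 0, 27.8], [15, 1.5, 2.3, 0, 27.8]],
])

```text
time: 5.27
tcp_pos: [0.5001, -0.2683, 0.2696]
tcp_rot: [179.9, -0.1, 179.9]
force: [-0.8, 0.4, -5.4]
finger_gap: 0.0201
```

```bash
python3 - <<'E'
from h import *
f,K,T=snap("wrist","w3");print(T[:3,3])
s=get_state();print(s["time"],s["tcp_pos"],s["tcp_rot"],s["force"],s["finger_gap"])
for s,c,l in blobs(masks(f)["red"],30):
    print(s,c.round(1),onz(K,T,*c,.155).round(4))
cv2.imwrite("pics/w3c.png",cv2.resize(f[100:400,340:640,::-1],None,fx=2,fy=2,interpolation=cv2.INTER_CUBIC))
E
```

```text
[ 0.41987052 -0.26718753  0.42908762]
5.3167 [ 0.50025546 -0.26848474  0.27000558] [ 1.79944188e+02 -8.04528280e-02  1.79914719e+02] [-0.6717135   0.23910187 -4.47598381] 0.019566411898919056
[412 252  70  19 428] [446.5 256. ] [ 0.5107 -0.167   0.155 ]
[409 323  14   9  78] [415.  326.7] [ 0.5697 -0.1866  0.155 ]
[434 322  39  10 139] [451.  323.5] [ 0.567  -0.1582  0.155 ]
```

View pics/w3c.png

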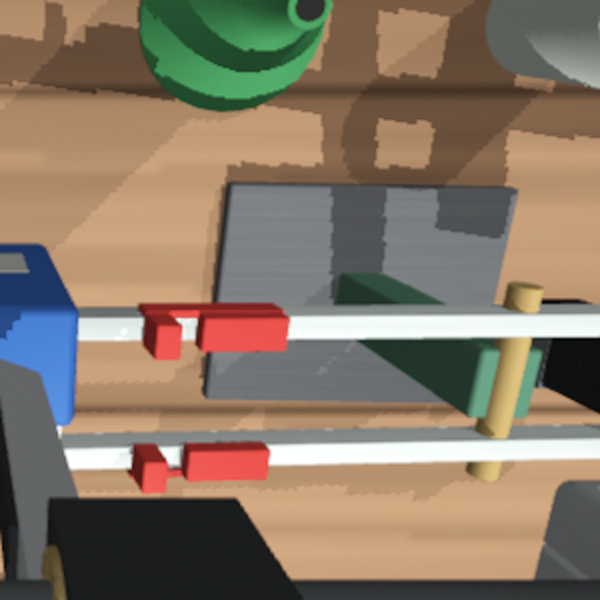

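Near rail: wall top spans crop x 145–182 and track 197–288 (y≈335). Far rail: wall 140–167 and track 185–268 (y≈465). The notch is the gap between them on each rail.

```bash
python3 - <<'E'
from h import *
f,K,T=load("w3")
c=lambda x,y,z:onz(K,T,340+x/2,100+y/2,z).round(4)
print("near: track in/out, wall in/out",c(288,333,.1535),c(197,333,.1548),c(182,338,.1628),c(146,338,.1628))
print("far ",c(267,462,.1535),c(185,462,.1548),c(166,470,.1628),c(137,470,.1628))
print("rod",c(523,297,.14),c(485,470,.14))
f,K,T=load("t2")
for s,cc,l in blobs(masks(f)["red"],8):
  if 200<cc[1]<260: print(s,cc.round(1),onz(K,T,*cc,.155).round(4))
E
```

```text
near: track in/out, wall in/out [ 0.5196 -0.1371  0.1535] [ 0.5191 -0.1723  0.1548] [ 0.5181 -0.1804  0.1628] [ 0.5181 -0.1937  0.1628]
far  [ 0.5745 -0.1389  0.1535] [ 0.5737 -0.1722  0.1548] [ 0.5726 -0.1821  0.1628] [ 0.5726 -0.1934  0.1628]
rod [ 0.5096 -0.0397  0.14  ] [ 0.5861 -0.04    0.14  ]
[269 211   7   4  27] [271.9 212.4] [0.5766 0.104  0.155 ]
[391 212  12   5  54] [396.6 213.9] [ 0.5749 -0.1534  0.155 ]
[391 239  12   6  60] [396.8 241.3] [ 0.5178 -0.1528  0.155 ]
```

Request:
drive_tool([
  [[15, 0, 0, 0.5, 0], [15, 0.6, 0.6, 0.7, 0], [15, 1.2, 1.4, 0.7, 0], [15, 1.5, 2.2, 0.7, 0], [15, 1.5, 3, 0.7, 0], [15, 1.5, 3.5, 0.7, 0], [15, 1.5, 3.53, 0.7, 0], [15, 1.5, 3.53, 0.7, 0], [15, 1.5, 3.53, 0.2, 0], [15, 1.5, 3.53, -0.3, 0], [15, 1.5, 3.53, -0.3, 0], [15, 1.5, 3.53, -0.3, 0]],
])

```text
time: 6.32
tcp_pos: [0.5455, -0.1635, 0.2614]
tcp_rot: [180.0, -0.0, 179.9]
force: [0.7, 0.6, -4.2]
finger_gap: 0.0198
```

```bash
python3 - <<'E'
from h import *
f,K,T=snap("wrist","w4");
s=get_state();print(s["time"],s["tcp_pos"],s["tcp_rot"],s["force"],s["finger_gap"])
snap("scene","s4")
E
```

```text
6.3667 [ 0.54555148 -0.16349017  0.26231901] [-1.79997323e+02 -1.78638873e-02  1.79910638e+02] [ 0.11038222 -0.34011308 -3.68128896] 0.01983505898085537
```

View pics/w4.png

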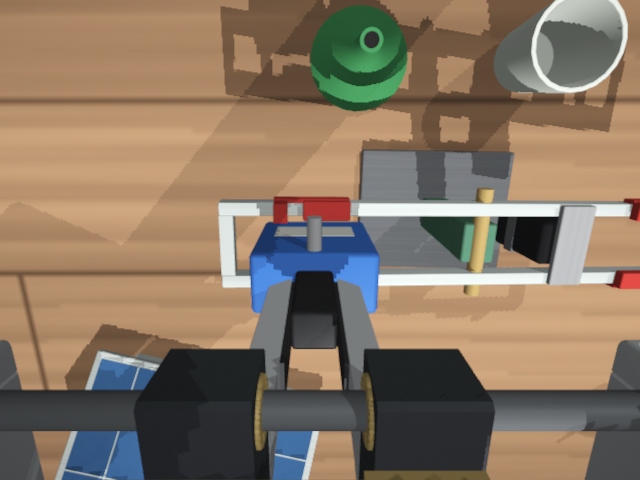

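The pack is above the rails. The near saddle shows wall 274–287 and track 302–350 at row ~208, and the rails are at rows ~209 and ~279.

```bash
python3 - <<'E'
from h import *
f,K,T=load("w4")
for col in(410,440,540):
  ws=np.nonzero((f[180:320,col].min(axis=-1)>190))[0]+180
  print(col,ws)
for p in((350,213,.1535),(302,213,.1548),(287,213,.1628),(274,213,.1628),(410,211,.146),(410,280,.146)):print(p,onz(K,T,*p).round(4))
print(proj(K,T,[.546,-.163,.159]),proj(K,T,[.51,-.163,.159]))
E
```

```text
410 [203 204 205 206 207 208 209 210 211 212 213 214 215 274 275 276 277 278
 279 280 281 282 283 284 285]
440 [204 205 206 207 208 209 210 211 212 213 214 215 274 275 276 277 278 279
 280 281 282 283 284]
540 [204 205 206 207 208 209 210 211 212 213 214 215 273 274 275 276 277 278
 279 280 281 282 283]
(350, 213, 0.1535) [ 0.5216 -0.1364  0.1535]
(302, 213, 0.1548) [ 0.5212 -0.1704  0.1548]
(287, 213, 0.1628) [ 0.5195 -0.1805  0.1628]
(274, 213, 0.1628) [ 0.5195 -0.1894  0.1628]
(410, 211, 0.146) [ 0.5218 -0.0919  0.146 ]
(410, 280, 0.146) [ 0.5757 -0.0883  0.146 ]
[312.60464916 248.20730005] [312.4595339  198.21885304]
```

Request:
drive_tool([
  [[15, 0.05, 0, -0.3, 0], [15, 0.05, 0, -0.8, 0], [15, 0.05, 0, -1.3, 0], [15, 0.05, 0, -1.6, 0], [15, 0.05, 0, -1.8, 0], [15, 0.05, 0, -1.9, 0], [15, 0.05, 0, -1.9, 0], [15, 0.05, 0, -1.9, 0]],
])

```text
time: 7.08
tcp_pos: [0.5476, -0.1627, 0.2055]
tcp_rot: [-180.0, 0.0, 180.0]
force: [0.3, -0.3, -4.4]
finger_gap: 0.0196
```

Request:
drive_tool([
  [[15, 0, 0, -0.03, 0], [15, 0, 0, -0.07, 0], [15, 0, 0, -0.1, 0], [15, 0, 0, -0.13, 0], [15, 0, 0, -0.17, 0], [15, 0, 0, -0.2, 0], [15, 0, 0, -0.2, 0], [15, 0, 0, -0.2, 0]],
])

```text
time: 7.75
tcp_pos: [0.5471, -0.1625, 0.1988]
tcp_rot: [180.0, -0.0, 180.0]
force: [0.5, -0.4, -4.5]
finger_gap: 0.0197
```

Request:
drive_tool([
  [[15, 0, 0, -0.03, 0], [15, 0, 0, -0.07, 0], [15, 0, 0, -0.1, 0], [15, 0, 0, -0.13, 0], [15, 0, 0, -0.17, 0], [15, 0, 0, -0.2, 0], [15, 0, 0, -0.23, 0], [15, 0, 0, -0.23, 0], [15, 0, 0, -0.23, 0]],
])

```text
time: 8.5
tcp_pos: [0.5473, -0.1627, 0.1922]
tcp_rot: [-180.0, 0.0, 180.0]
force: [-0.8, -1.1, -2.8]
finger_gap: 0.0195
```

```bash
python3 - <<'E'
from h import *
s=get_state();print(s["time"],s["tcp_pos"],s["force"],s["wrist_torque"])
snap("scene","s5"); f,K,T=snap("top","t5")
for n in("t2","t5"):
  f,K,T=load(n)
  for s,cc,l in blobs(masks(f)["red"],8):
    if 200<cc[1]<260: print(s,cc.round(1))
f4=load("s4")[0];f5=load("s5")[0]
cv2.imwrite("pics/s45.png",cv2.resize(np.hstack([f4[180:320,200:420],f5[180:320,200:420]])[:,:,::-1],None,fx=1.8,fy=1.8))
E
```

```text
8.5 [ 0.5473374  -0.16267182  0.1921835 ] [-0.84530305 -1.12684591 -2.7839453 ] [-0.19814337  0.02548052 -0.04472184]
[269 211   7   4  27] [271.9 212.4]
[391 212  12   5  54] [396.6 213.9]
[391 239  12   6  60] [396.8 241.3]
[269 210   7   5  21] [271.5 212. ]
```

View pics/s45.png

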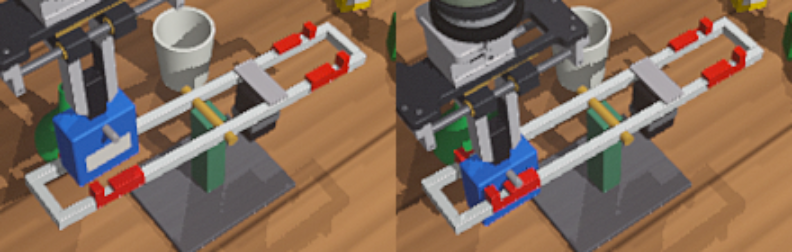

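Contact is about 1.7 N, and the pin sits on the track just inboard of the notch. Next I slide it outward.

Request:
drive_tool([
  [[15, 0, -0.03, 0, 0], [15, 0, -0.07, 0, 0], [15, 0, -0.1, 0, 0], [15, 0, -0.13, 0, 0], [15, 0, -0.17, 0, 0], [15, 0, -0.2, 0, 0], [15, 0, -0.23, 0, 0], [15, 0, -0.27, 0, 0], [15, 0, -0.3, 0, 0], [15, 0, -0.3, 0, 0], [15, 0, -0.3, 0, 0]],
])

```text
time: 9.52
tcp_pos: [0.5472, -0.1718, 0.1921]
tcp_rot: [-180.0, -0.0, 180.0]
force: [-0.8, 0.5, -2.9]
finger_gap: 0.0198
```

Request:
drive_tool([
  [[15, 0, -0.03, 0, 0], [15, 0, -0.05, 0, 0], [15, 0, -0.07, 0, 0], [15, 0, -0.07, 0, 0], [15, 0, -0.07, 0, 0]],
])

```text
time: 9.93
tcp_pos: [0.5472, -0.1737, 0.1921]
tcp_rot: [-180.0, 0.0, 180.0]
force: [-0.1, 0.6, -3.0]
finger_gap: 0.0198
```

Request:
drive_tool([
  [[15, 0, -0.02, 0, 0], [15, 0, -0.04, 0, 0], [15, 0, -0.05, 0, 0], [15, 0, -0.05, 0, 0], [15, 0, -0.05, 0, 0]],
])

```text
time: 10.35
tcp_pos: [0.5473, -0.1754, 0.1921]
tcp_rot: [-180.0, 0.0, 180.0]
force: [0.8, -0.3, -3.2]
finger_gap: 0.02
```

Request:
drive_tool([
  [[15, 0, -0.02, 0, 0], [15, 0, -0.04, 0, 0], [15, 0, -0.05, 0, 0], [15, 0, -0.05, 0, 0], [15, 0, -0.05, 0, 0]],
])

```text
time: 10.77
tcp_pos: [0.547, -0.1765, 0.1917]
tcp_rot: [180.0, -0.0, -180.0]
force: [-0.2, 0.0, -4.1]
finger_gap: 0.0199
```

Request:
drive_tool([
  [[15, 0, 0, -0.03, 0], [15, 0, 0, -0.06, 0], [15, 0, 0, -0.1, 0], [15, 0, 0, -0.1, 0], [15, 0, 0, -0.1, 0]],
])

```text
time: 11.18
tcp_pos: [0.5473, -0.1767, 0.189]
tcp_rot: [-180.0, 0.0, -180.0]
force: [0.1, -0.6, -4.2]
finger_gap: 0.02
```

```bash
python3 - <<'E'
from h import *
s=get_state();print(s["time"],s["tcp_pos"],s["force"],s["wrist_torque"])
E
```

```text
11.1833 [ 0.54725345 -0.17672405  0.18903174] [ 0.09788779 -0.57288824 -4.1527117 ] [-0.11328719  0.01558397  0.01735296]
```

Request:
drive_tool([
  [[15, 0, -0.02, -0.05, 0], [15, 0, -0.03, -0.1, 0], [15, 0, -0.04, -0.15, 0], [15, 0, -0.04, -0.2, 0], [15, 0, -0.05, -0.25, 0], [15, 0, -0.05, -0.3, 0], [15, 0, -0.05, -0.35, 0], [15, 0, -0.06, -0.4, 0], [15, 0, -0.06, -0.4, 0], [15, 0, -0.06, -0.4, 0]],
])

```text
time: 12.02
tcp_pos: [0.5474, -0.1782, 0.1771]
tcp_rot: [180.0, 0.0, -180.0]
force: [1.2, 2.7, -1.8]
finger_gap: 0.02
```

Request:
drive_tool([
  [[15, 0, 0.02, 0, 0], [15, 0, 0.04, 0, 0], [15, 0, 0.04, 0, 0], [15, 0, 0.04, 0, 0], [15, 0, 0.04, 0, 0]],
])

```text
time: 12.43
tcp_pos: [0.5474, -0.1779, 0.1773]
tcp_rot: [-179.9, 0.0, 180.0]
force: [-0.2, -0.9, -1.8]
finger_gap: 0.0198
```

Request:
drive_tool([
  [[15, 0, 0, -0.04, 0], [15, 0, 0, -0.08, 0], [15, 0, 0, -0.12, 0], [15, 0, 0, -0.16, 0], [15, 0, 0, -0.16, 0], [15, 0, 0, -0.16, 0]],
])

```text
time: 12.93
tcp_pos: [0.5474, -0.1779, 0.1724]
tcp_rot: [-179.9, 0.0, 180.0]
force: [-0.9, -4.2, -1.7]
finger_gap: 0.0199
```

Request:
drive_tool([
  [[15, 0, -0.01, 0, 0], [15, 0, -0.02, 0, 0], [15, 0, -0.03, 0, 0], [15, 0, -0.03, 0, 0], [15, 0, -0.03, 0, 0]],
])

```text
time: 13.35
tcp_pos: [0.5474, -0.178, 0.1723]
tcp_rot: [180.0, 0.0, -180.0]
force: [0.1, -2.4, -0.9]
finger_gap: 0.0197
```

```bash
python3 - <<'E'
from h import *
s=get_state();print(s["time"],s["tcp_pos"],s["tcp_rot"],s["force"],s["wrist_torque"])
snap("scene","s6"); f=load("s6")[0]
cv2.imwrite("pics/s6c.png",cv2.resize(f[170:330,190:430,::-1],None,fx=3,fy=3,interpolation=cv2.INTER_CUBIC))
E
```

```text
13.35 [ 0.54736561 -0.17797131  0.17229756] [ 1.79991152e+02  1.74873062e-02 -1.79994956e+02] [ 0.10829064 -2.44661247 -0.85131101] [-0.56330497 -0.12306169 -0.13972583]
```

View pics/s6c.png

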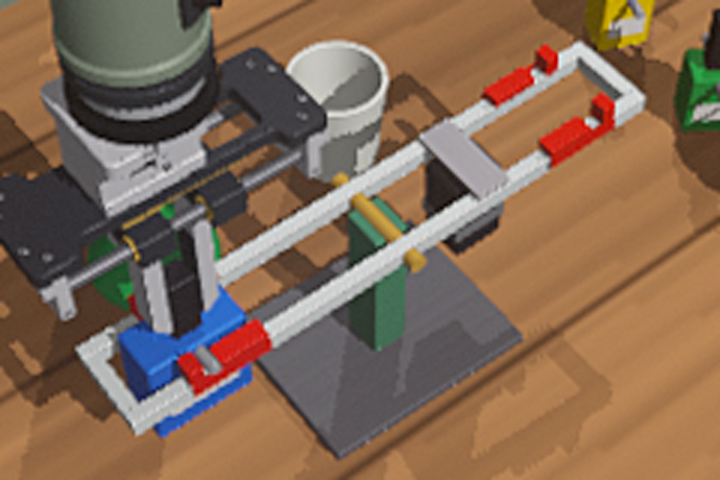

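The pin at crop (207,358) sits in the notch between wall and track, with the bar nearly level. I keep easing it down.

Request:
drive_tool([
  [[15, 0, -0.02, 0, 0], [15, 0, -0.03, -0.03, 0], [15, 0, -0.03, -0.06, 0], [15, 0, -0.03, -0.06, 0], [15, 0, -0.03, -0.06, 0]],
])

```text
time: 13.82
tcp_pos: [0.5473, -0.1782, 0.1703]
tcp_rot: [179.9, 0.0, -180.0]
force: [0.8, 1.3, -0.5]
finger_gap: 0.0198
```

Request:
drive_tool([
  [[15, 0, -0.01, -0.02, 0], [15, 0, -0.01, -0.03, 0], [15, 0, -0.01, -0.03, 0], [15, 0, -0.01, -0.03, 0]],
], force=15)

```text
time: 14.15
tcp_pos: [0.5472, -0.1787, 0.1694]
tcp_rot: [179.9, -0.0, -180.0]
force: [1.2, 1.9, -0.7]
finger_gap: 0.0201
```

Request:
drive_tool([
  [[20.5, 0, 0, 0, 0], [22, 0, 0, 0, 0], [26, 0, 0, 0, 0], [30, 0, 0, 0, 0], [34, 0, 0, 0, 0], [40, 0, 0, 0, 0], [44, 0, 0, 0, 0], [44, 0, 0, 0, 0]],
])

```text
time: 14.82
tcp_pos: [0.5472, -0.1794, 0.1696]
tcp_rot: [-180.0, -0.0, 180.0]
force: [0.9, 0.2, 0.1]
finger_gap: 0.0436
```

```bash
python3 - <<'E'
from h import *
s=get_state();print(s["time"],s["tcp_pos"],s["force"],s["wrist_torque"],s["finger_gap"])
E
```

```text
14.8167 [ 0.54718604 -0.1794001   0.16956256] [0.9062835  0.21222049 0.06165   ] [ 0.01519836 -0.01225341  0.01164096] 0.04357654495410257
```

Request:
drive_tool([
  [[44, 0, 0, 0.2, 0], [44, 0, 0, 0.6, 0], [44, 0, 0, 1.4, 0], [44, 0, 0, 2.4, 0], [44, 0, 0, 3.4, 0], [44, 0, 0, 4.2, 0], [60, 0, 0.5, 4.4, 0], [60, -0.3, 1.5, 4.4, 0], [60, -0.6, 2.7, 4.4, 0], [60, -0.9, 4, 4.4, 0], [60, -1.2, 5.3, 4.4, 0], [60, -1.5, 6.6, 4.4, 0]],
])

```text
time: 15.82
tcp_pos: [0.5008, 0.0212, 0.3011]
tcp_rot: [180.0, -0.0, 180.0]
force: [1.3, -0.3, 0.7]
finger_gap: 0.0602
```

Request:
drive_tool([
  [[60, -0.3, 1.2, 0, -2], [60, -0.6, 2.5, -0.2, -5], [60, -0.9, 3.8, -0.4, -8], [60, -1.2, 5.1, -0.6, -11], [60, -1.5, 6.4, -0.8, -14], [60, -1.8, 7.6, -1, -17], [60, -2.1, 8.6, -1.2, -20], [60, -2.4, 9.2, -1.2, -23], [60, -2.4, 9.2, -1.2, -23], [60, -2.4, 9.2, -1.2, -23], [60, -2.4, 9.2, -1.2, -23]],
])

```text
time: 16.73
tcp_pos: [0.4299, 0.2945, 0.2654]
tcp_rot: [-180.0, 0.0, 157.1]
force: [0.3, 0.2, -0.3]
finger_gap: 0.0599
```

```bash
python3 - <<'E'
from h import *
a=snap("wrist","w7");snap("scene","s7");s=get_state();print(s["time"],s["tcp_pos"],s["tcp_rot"],s["force"])
f=load("s7")[0]
cv2.imwrite("pics/w7m.png",np.vstack([cv2.resize(a[0],(640,380),interpolation=cv2.INTER_AREA)[:,:,::-1] if 0 else a[0][:400,:,::-1],cv2.resize(f[170:330,190:430,::-1],(300,200))[:, :][:200].copy() if 0 else np.hstack([cv2.resize(f[170:330,190:430,::-1],(300,200)),np.zeros((200,340,3),np.uint8)])]))
E
```

```text
16.8333 [0.4305243  0.29387376 0.2656237 ] [-1.79993646e+02  1.74765524e-02  1.56943901e+02] [-0.48546024 -0.7029807   0.28839029]
```

View pics/w7m.png

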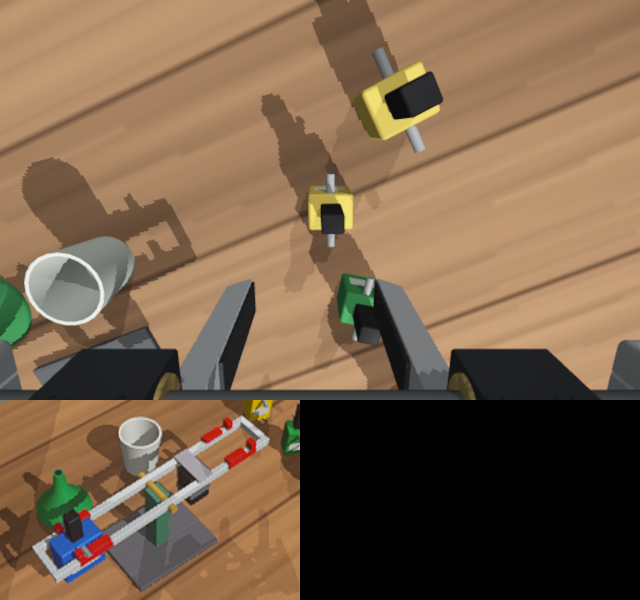

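The big pack hangs free on the right, with the bar tilted. The small yellow is at (331,210) with its pin from (331,175) to (331,246). The green one at (358,300) is clear of the grasp.

```bash
python3 - <<'E'
from h import *
f,K,T=load("w7")
p,q=onz(K,T,331,174.5,.053),onz(K,T,331,246,.053)
d=q-p;print(p,q,(p+q)/2,np.linalg.norm(d),np.degrees(np.arctan2(d[1],d[0])))
b=masks(f)["black"].copy();b[270:]=0
for s,c,l in blobs(b,50):print("black",s,c.round(1))
for u,v in((322,234),(343,234)):print("post far edge",onz(K,T,u,v,.110).round(4))
E
```

```text
[0.39990449 0.32647187 0.053     ] [0.46632985 0.29932414 0.053     ] [0.43311717 0.312898   0.053     ] 0.07175880829700418 -22.229602238410592
black [385  73  46  46 576] [399.3 102.2]
black [321 204  22  28 235] [330.1 210.7]
post far edge [0.4365 0.3006 0.11  ]
post far edge [0.4435 0.317  0.11  ]
```

Request:
drive_tool([
  [[54, 0.07, 0.6, -0.5, 0.8], [54, 0.07, 0.6, -1.6, 0.8], [54, 0.07, 0.6, -2.7, 0.8], [54, 0.07, 0.6, -3.8, 0.8], [54, 0.07, 0.6, -4.8, 0.8], [54, 0.07, 0.6, -5.5, 0.8], [54, 0.07, 0.6, -5.82, 0.8], [54, 0.07, 0.6, -5.82, 0.8], [15, 0.07, 0.6, -5.82, 0.8], [15, 0.07, 0.6, -5.82, 0.8], [15, 0.07, 0.6, -5.82, 0.8], [15, 0.07, 0.6, -5.82, 0.8]],
], force=30)

```text
time: 17.83
tcp_pos: [0.4337, 0.3133, 0.0928]
tcp_rot: [179.8, 0.1, 157.8]
force: [-0.6, 0.3, 0.2]
finger_gap: 0.0309
```

Request:
drive_tool([
  [[15, 0, 0, 0, 0], [15, 0, 0, 0, 0], [15, 0, 0, 0.3, 0], [15, 0, 0, 1, 0], [15, 0, 0, 2, 0], [15, 0, 0, 3.2, 0], [15, 0, 0, 4.4, 0], [15, 0, 0, 5.4, 0], [15, 0, 0, 6, 0], [15, 0, 0, 6.2, 0], [15, 0, 0, 6.2, 0]],
])

```text
time: 18.75
tcp_pos: [0.4331, 0.3132, 0.2792]
tcp_rot: [179.8, 0.2, 157.8]
force: [0.9, -0.4, -2.7]
finger_gap: 0.0198
```

Request:
drive_tool([
  [[15, 0.6, -0.7, 0, 5], [15, 1.2, -1.6, 0, 10], [15, 1.8, -2.5, 0, 15], [15, 2.25, -3.2, 0, 20], [15, 2.25, -3.4, 0, 22.2], [15, 2.25, -3.4, 0, 22.2], [15, 2.25, -3.4, 0, 22.2], [15, 2.25, -3.4, 0, 22.2]],
])

```text
time: 19.42
tcp_pos: [0.4987, 0.2111, 0.2754]
tcp_rot: [-180.0, -0.2, 180.0]
force: [0.1, -1.1, -1.9]
finger_gap: 0.0198
```

```bash
python3 - <<'E'
from h import *
f,K,T=snap("wrist","w8");print(T[:3,3])
s=get_state();print(s["time"],s["tcp_pos"],s["tcp_rot"],s["force"],s["finger_gap"])
for s,c,l in blobs(masks(f)["red"],30): print(s,c.round(1))
cv2.imwrite("pics/w8c.png",cv2.resize(f[180:400,0:400,::-1],None,fx=2,fy=2,interpolation=cv2.INTER_CUBIC))
E
```

```text
[0.418615   0.21239154 0.43494134]
19.4667 [0.49887739 0.21139502 0.27584267] [-1.79995820e+02 -1.19232646e-01 -1.79977360e+02] [-0.20113698 -0.49627573 -2.41681963] 0.0199919919840454
[149 258  72  28 554] [191.7 265.6]
[155 326  50  19 133] [177.7 331. ]
```

View pics/w8c.png

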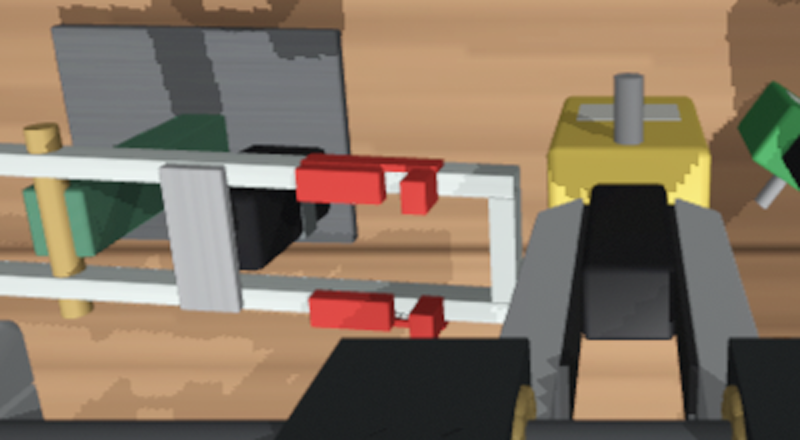

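Near rail: track crop 297–384, wall 402–436. Far rail: track 310–393, wall 412–442. The notch lies between.

```bash
python3 - <<'E'
from h import *
f,K,T=load("w8")
c=lambda x,y,z:onz(K,T,x/2,180+y/2,z).round(4)
print("near",c(297,186,.1525),c(384,186,.154),c(402,193,.162),c(436,193,.162))
print("far ",c(310,312,.1525),c(393,312,.154),c(412,318,.162),c(442,318,.162))
print("rod",c(42,128,.14),c(75,315,.14))
E
```

```text
near [0.5255 0.0828 0.1525] [0.525  0.1174 0.154 ] [0.5248 0.1267 0.162 ] [0.5248 0.1396 0.162 ]
far  [0.5808 0.0815 0.1525] [0.58   0.1162 0.154 ] [0.5781 0.1263 0.162 ] [0.5781 0.1383 0.162 ]
rod [ 0.5055 -0.0221  0.14  ] [ 0.5894 -0.0256  0.14  ]
```

Request:
drive_tool([
  [[15, 0.6, -0.5, 0, -0.8], [15, 1.2, -1.3, 0, -0.8], [15, 1.73, -2.2, 0, -0.8], [15, 1.73, -3, 0, -0.8], [15, 1.73, -3.38, 0, -0.8], [15, 1.73, -3.38, 0, -0.8], [15, 1.73, -3.38, 0, -0.8], [15, 1.73, -3.38, 0, -0.8]],
])

```text
time: 20.13
tcp_pos: [0.5512, 0.1108, 0.277]
tcp_rot: [179.9, -0.0, 179.3]
force: [0.5, 0.6, -1.3]
finger_gap: 0.02
```

```bash
python3 - <<'E'
from h import *
f,K,T=snap("wrist","w9")
s=get_state();print(s["time"],s["tcp_pos"],s["tcp_rot"],s["force"],s["finger_gap"])
for s,c,l in blobs(masks(f)["red"],20): print(s,c.round(1))
for col in (150,420): print(col,np.nonzero((f[150:320,col].min(axis=-1)>180))[0]+150)
cv2.imwrite("pics/w9c.png",cv2.resize(f[150:340,180:480,::-1],None,fx=2.5,fy=2.5,interpolation=cv2.INTER_CUBIC))
E
```

```text
20.1833 [0.551273   0.11090484 0.27702736] [1.79954476e+02 1.17021178e-03 1.79300769e+02] [-0.29621629 -0.2185386  -1.95880979] 0.01952697776740298
[  0 188   6  20  79] [  1.8 197.5]
[ 275  193   71   25 1094] [304.9 203.3]
[  0 258  24  16 120] [ 13.7 264.9]
150 [196 197 198 199 200 201 202 203 204 205 206 207 263 264 265 266 267 268
 269 270 271 272 273]
420 []
```

View pics/w9c.png

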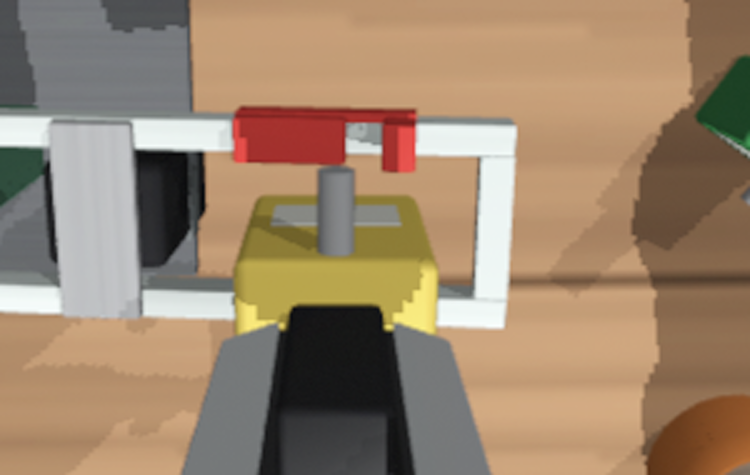

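```bash
python3 - <<'E'
from h import *
f,K,T=load("w9")
c=lambda x,y,z:onz(K,T,180+x/2.5,150+y/2.5,z).round(4)
print("near",c(236,142,.1525),c(345,142,.154),c(384,150,.162),c(414,150,.162))
print("rail mid", c(458,140,.147),c(468,312,.147), c(180,132,.144),c(180,297,.144))
E
```

```text
near [0.5257 0.083  0.1525] [0.5258 0.1157 0.154 ] [0.5268 0.127  0.162 ] [0.5269 0.1357 0.162 ]
rail mid [0.527  0.1504 0.147 ] [0.5833 0.1549 0.147 ] [0.524 0.065 0.144] [0.578  0.0619 0.144 ]
```

The track edge and the wall bracket the notch at y≈0.1215 m. Descending now.

Request:
drive_tool([
  [[15, 0.03, 0, -0.4, 0], [15, 0.03, 0, -0.9, 0], [15, 0.03, 0, -1.4, 0], [15, 0.03, 0, -1.9, 0], [15, 0.03, 0, -2.2, 0], [15, 0.03, 0, -2.4, 0], [15, 0.03, 0, -2.4, 0], [15, 0.03, 0, -2.4, 0]],
])

```text
time: 20.85
tcp_pos: [0.5527, 0.1096, 0.2049]
tcp_rot: [180.0, -0.0, 179.2]
force: [0.3, -0.4, -2.1]
finger_gap: 0.0197
```

Request:
drive_tool([
  [[15, 0, 0, -0.04, 0], [15, 0, 0, -0.08, 0], [15, 0, 0, -0.12, 0], [15, 0, 0, -0.16, 0], [15, 0, 0, -0.2, 0], [15, 0, 0, -0.24, 0], [15, 0, 0, -0.27, 0], [15, 0, 0, -0.27, 0], [15, 0, 0, -0.27, 0]],
])

```text
time: 21.6
tcp_pos: [0.5526, 0.1093, 0.1968]
tcp_rot: [-180.0, -0.0, 179.2]
force: [0.4, -0.7, -1.8]
finger_gap: 0.0198
```

Request:
drive_tool([
  [[15, 0, 0, -0.03, 0], [15, 0, 0, -0.06, 0], [15, 0, 0, -0.1, 0], [15, 0, 0, -0.13, 0], [15, 0, 0, -0.13, 0], [15, 0, 0, -0.13, 0]],
])

```text
time: 22.1
tcp_pos: [0.5527, 0.1094, 0.193]
tcp_rot: [180.0, 0.0, 179.2]
force: [0.3, 1.6, -0.9]
finger_gap: 0.0195
```

Request:
drive_tool([
  [[15, 0, 0.03, 0, 0], [15, 0, 0.07, 0, 0], [15, 0, 0.1, 0, 0], [15, 0, 0.13, 0, 0], [15, 0, 0.17, 0, 0], [15, 0, 0.2, 0, 0], [15, 0, 0.23, 0, 0], [15, 0, 0.27, 0, 0], [15, 0, 0.3, 0, 0], [15, 0, 0.3, 0, 0], [15, 0, 0.3, 0, 0]],
])

```text
time: 23.02
tcp_pos: [0.5525, 0.1184, 0.1928]
tcp_rot: [180.0, -0.0, 179.2]
force: [-0.2, -0.6, -2.5]
finger_gap: 0.0196
```

Request:
drive_tool([
  [[15, 0, 0.03, 0, 0], [15, 0, 0.05, 0, 0], [15, 0, 0.07, 0, 0], [15, 0, 0.07, 0, 0], [15, 0, 0.07, 0, 0]],
])

```text
time: 23.43
tcp_pos: [0.5526, 0.1204, 0.1929]
tcp_rot: [-180.0, -0.0, 179.2]
force: [0.0, 0.2, -2.1]
finger_gap: 0.0201
```

Request:
drive_tool([
  [[15, 0, 0, -0.03, 0], [15, 0, 0, -0.06, 0], [15, 0, 0, -0.1, 0], [15, 0, 0, -0.13, 0], [15, 0, 0, -0.13, 0], [15, 0, 0, -0.13, 0]],
])

```text
time: 23.93
tcp_pos: [0.5525, 0.1204, 0.189]
tcp_rot: [-180.0, -0.0, 179.2]
force: [-0.8, -0.1, -0.3]
finger_gap: 0.0197
```

```bash
python3 - <<'E'
from h import *
s=get_state();print(s["time"],s["tcp_pos"],s["force"],s["wrist_torque"])
f=snap("scene","s10")[0]
cv2.imwrite("pics/s10c.png",cv2.resize(f[160:330,200:430,::-1],None,fx=3,fy=3,interpolation=cv2.INTER_CUBIC))
E
```

```text
23.9333 [0.55253527 0.12040413 0.18895541] [-0.83970769 -0.09472812 -0.2872024 ] [0.02873264 0.00562639 0.00521849]
```

View pics/s10c.png

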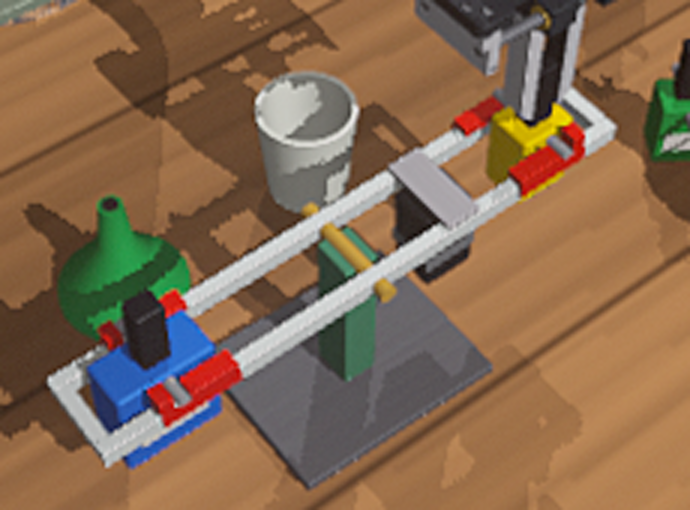

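The pin shows at crop (560,145), close to the wall, and it's unclear whether it has dropped. I'll reread the force while holding.

Request:
drive_tool([
  [[15, 0, 0, 0, 0], [15, 0, 0, 0, 0]],
])

```text
time: 24.15
tcp_pos: [0.5526, 0.1204, 0.1891]
tcp_rot: [-180.0, -0.0, 179.2]
force: [-0.5, -0.3, -1.2]
finger_gap: 0.0202
```

Request:
drive_tool([
  [[15, 0, 0, 0, 0], [15, 0, 0, 0, 0]],
])

```text
time: 24.32
tcp_pos: [0.5526, 0.1204, 0.1891]
tcp_rot: [-180.0, -0.0, 179.2]
force: [-0.1, 0.2, -1.3]
finger_gap: 0.0198
```

```bash
python3 - <<'E'
from h import *
f,K,T=snap("wrist","w10")
cv2.imwrite("pics/w10c.png",cv2.resize(f[150:320,230:420,::-1],None,fx=3.5,fy=3.5,interpolation=cv2.INTER_CUBIC))
E
```

```text
(no output)
```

Picture limit reached, so I'll read the wrist image as a coarse colour map instead.

```bash
python3 - <<'E'
from h import *
f,K,T=load("w10")
for z in(.1515,.155):
  print(z,proj(K,T,[.5166,.1204,z]).round(1),proj(K,T,[.5346,.1204,z]).round(1))
h=cv2.cvtColor(f,cv2.COLOR_RGB2HSV).astype(int)
def L(p):
    H,S,V=p
    if S>150 and (H<8 or H>172): return 'R' if V>200 else 'r'
    if S>120 and 20<H<36: return 'Y'
    if S<60: return 'W' if V>190 else ('g' if V>90 else 'k')
    return '.'
for v in range(186,262,2): print(v,''.join(L(h[v,u]) for u in range(262,366)))
E
```

```text
0.1515 [310.5 218.4] [311.  251.1]
0.155 [310.4 219.9] [311.  253.1]
186 ........................................................................................................
188 ........................................................................................................
190 ........................................................................................................
192 ........................................................................................................
194 ........................................................................................................
196 ........................................................................................................
198 ........................................................................................................
200 ........................................................................................................
202 ........................................................................................................
204 ..............................................
[... 2410 characters left out ...]
g..rrrrrrrrrrrrrrrrrrr.YYYYYYYYY..............
250 ..............YYYYYYYYYYYYYYYYYYYYYYYYYYYYYYYgggggggggggggg..rrrrrrrrrrrrrrrrrrr.YYYYYYYYYY.............
252 .............YYYYYYYYYYYYYYYYYYYYYYYYYYYYYYYYYYY.........YYY.rrrrrrrrrrrrrrrrrr.YYYYYYYYYYY.............
254 .............YYYYYYYYYYYYYYYYYYYYYYYYYYYYYYYYYYYYYYYYYYYYYYYYYYYYYYYYYYYYYYYYYYYYYYYYYYYYYYY............
256 ............YYYYYYYYYYYYYYYYYYYYYYYYYYYYYYYYYYYYYYYYYYYYYYYYYYYYYYYYYYYYYYYYYYYYYYYYYYYYYYYYY...........
258 ............YYYYYYYYYYYYYYYYYYYYYYYYYYYYYYYYYYYYYYYYYYYYYYYYYYYYYYYYYYYYYYYYYYYYYYYYYYYYYYYYY...........
260 ............YYYYYYYYYYYYYYYYYYYYYYYYYYYYYYYYYYYYYYYYYYYYYYYYYYYYYYYYYYYYYYYYYYYYYYYYYYYYYYYYY...........
```

The pin (columns 306–321) lies in the notch gap (303–321) beside the wall at 322+, so it is in the notch. Easing the weight on.

Request:
drive_tool([
  [[15, 0, 0, -0.03, 0], [15, 0, 0, -0.06, 0], [15, 0, 0, -0.09, 0], [15, 0, 0, -0.12, 0], [15, 0, 0, -0.12, 0], [15, 0, 0, -0.12, 0]],
])

```text
time: 24.87
tcp_pos: [0.5527, 0.1205, 0.1855]
tcp_rot: [180.0, 0.0, 179.2]
force: [-1.0, 0.7, -0.3]
finger_gap: 0.02
```

Request:
drive_tool([
  [[15, 0, 0, 0, 0], [15, 0, 0, 0, 0]],
])

```text
time: 25.03
tcp_pos: [0.5527, 0.1205, 0.1855]
tcp_rot: [180.0, 0.0, 179.2]
force: [-0.3, 0.3, -0.9]
finger_gap: 0.0199
```

Request:
drive_tool([
  [[15, 0, 0, -0.03, 0], [15, 0, 0, -0.06, 0], [15, 0, 0, -0.09, 0], [15, 0, 0, -0.09, 0], [15, 0, 0, -0.09, 0], [15, 0, 0, -0.09, 0]],
])

```text
time: 25.53
tcp_pos: [0.5527, 0.1205, 0.1828]
tcp_rot: [180.0, 0.0, 179.2]
force: [-0.9, 0.7, -0.5]
finger_gap: 0.0199
```

Request:
drive_tool([
  [[15, 0, 0, 0, 0], [15, 0, 0, 0, 0]],
])

```text
time: 25.7
tcp_pos: [0.5527, 0.1204, 0.1828]
tcp_rot: [180.0, 0.0, 179.2]
force: [-0.1, 1.7, -0.3]
finger_gap: 0.0199
```

Request:
drive_tool([
  [[15, 0, 0, -0.03, 0], [15, 0, 0, -0.05, 0], [15, 0, 0, -0.05, 0], [15, 0, 0, -0.05, 0], [15, 0, 0, -0.05, 0]],
], force=15)

```text
time: 26.12
tcp_pos: [0.5527, 0.1205, 0.1813]
tcp_rot: [180.0, 0.0, 179.2]
force: [0.4, 1.0, -0.0]
finger_gap: 0.0202
```

```bash
python3 - <<'E'
from h import *
f,K,T=snap("wrist","w11");s=get_state();print(s["tcp_pos"],s["force"],s["wrist_torque"])
h=cv2.cvtColor(f,cv2.COLOR_RGB2HSV).astype(int)
def L(p):
    H,S,V=p
    if S>150 and (H<8 or H>172): return 'R' if V>200 else 'r'
    if S>120 and 20<H<36: return 'Y'
    if S<60: return 'W' if V>190 else ('g' if V>90 else 'k')
    return '.'
for v in range(210,258,4): print(v,''.join(L(h[v,u]) for u in range(280,350)))
E
```

```text
[0.55270118 0.12042371 0.18131857] [-0.51322144  1.48879394  0.00384407] [ 0.27063898  0.00688473 -0.0460949 ]
210 ......................................................................
214 ......................................................................
218 rrrrrrrrrrrrrrrrrrrrrrrrrrrggggggggggggggg.rrrrrrrrrrrrrrrrrrrr.......
222 rrrrrrrrrrrrrrrrrrrrrrrrrrrgggggggggggggggrrrrrrrrrrrrrrrrrrrrr.gggggg
226 rrrrrrrrrrrrrrrrrrrrrrrrggggggggggggggggggggg.rrrrrrrrrrrrrrrrrrWWWWWW
230 rrrrrrrrrrrrrrrrrrrrrrrr.gggggggggggggggggggg.rrrrrrrrrrrrrrrrrr.WWWWW
234 rrrrrrrrrrrrrrrrrrrrrrrr.ggggggggggggggggggggrrrrrrrrrrrrrrrrrrr.ggggg
238 rrrrrrrrrrrrrrrrrrrrrrrr.ggggggggggggggggggggrrrrrrrrrrrrrrrrrrr.ggggg
242 rrrrrrrrrrrrrrrrrrrrrrrr.YYkggggggggggggg.YY.rrrrrrrrrrrrrrrrrrr.YYYYY
246 rrrrrrrrrrrrrrrrrrrrrrrr.YYkggggggggggggg.YY.rrrrrrrrrrrrrrrrrrr.YYYYY
250 YYYYYYYYYYYYYYYYYYYYYYYYYYYgggggggggggggg.YY.rrrrrrrrrrrrrrrrrrr.YYYYY
254 YYYYYYYYYYYYYYYYYYYYYYYYYYYYYYYYYYYYYYYYYYYYYYYYYYYYYYYYYYYYYYYYYYYYYY
```

Centred in the notch with all the weight off the wrist. Releasing gently.

Request:
drive_tool([
  [[20.5, 0, 0, 0, 0], [22, 0, 0, 0, 0], [26, 0, 0, 0, 0], [30, 0, 0, 0, 0], [34, 0, 0, 0, 0], [40, 0, 0, 0, 0], [44, 0, 0, 0, 0], [44, 0, 0, 0, 0]],
])

```text
time: 26.83
tcp_pos: [0.5526, 0.1204, 0.1812]
tcp_rot: [-180.0, -0.0, 179.2]
force: [-0.1, 0.5, -0.4]
finger_gap: 0.0436
```

Request:
drive_tool([
  [[44, 0, 0, 0.2, 0], [44, 0, 0, 0.6, 0], [44, 0, 0, 1.4, 0], [44, 0, 0, 2.4, 0], [44, 0, 0, 3.4, 0], [44, 0, 0, 4, 0], [44, 0, 0, 4, 0], [44, 0, 0, 4, 0], [44, 0, 0, 4, 0], [44, 0, 0, 4, 0]],
])

```text
time: 27.67
tcp_pos: [0.5515, 0.1203, 0.2991]
tcp_rot: [-180.0, -0.2, 179.2]
force: [-0.3, 0.6, -0.1]
finger_gap: 0.044
```

Request:
drive_tool([
  [[44, -1, 1, 0, 0], [44, -2, 2, 0, 0], [44, -3, 3, 0, 0], [44, -4, 4, 0, 0], [44, -4.5, 5, 0, 0], [44, -4.5, 6, 0, 0], [44, -4.5, 6, 0, 0], [44, -4.5, 6, 0, 0], [44, -4.5, 6, 0, 0], [44, -4.5, 6, 0, 0]],
])

```text
time: 28.5
tcp_pos: [0.4177, 0.2993, 0.3003]
tcp_rot: [-179.9, -0.1, 179.1]
force: [-0.4, -0.1, -0.9]
finger_gap: 0.044
```

```bash
python3 - <<'E'
from h import *
s=get_state();print(s["time"],s["tcp_pos"],s["force"])
# level pivot ~(.5495,-.033): compare predicted and seen saddle/ear positions in scene & top
for n in("scene","top"):
  f,K,T=snap(n,n+"end"); m=masks(f)
  for c in("blue","yellow","red"):
    for s,cc,l in blobs(m[c],8):
      if (n=="top" and not(195<cc[1]<265 and 235<cc[0]<440)) or (n=="scene" and not(120<cc[1]<345 and 120<cc[0]<420)): continue
      print(n,c,s,cc.round(1))
  # predicted ear ends when hung and bar level
  print([proj(K,T,p).round(0).tolist() for p in((.584,-.178,.141),(.589,.121,.141))])
f,K,T=load("sceneend")
h=cv2.cvtColor(f,cv2.COLOR_RGB2HSV).astype(int)
def L(p):
    H,S,V=p
    if S>150 and (H<8 or H>172): return 'R'
    if S>120 and 20<H<36: return 'Y'
    if S>120 and 105<H<130: return 'B'
    if S<60: return 'W' if V>170 else ('g' if V>90 else 'k')
    return '.'
for p in((.584,-.178,.141),(.589,.121,.141)):
  u,v=proj(K,T,p).astype(int)
  for y in range(v-16,v+16): print(y,''.join(L(h[y,x]) for x in range(u-28,u+28)))
  print()
E
```

```text
28.5 [0.41772002 0.29925057 0.30029004] [-0.42170423 -0.09415295 -0.885138  ]
scene blue [229 263  42  35 426] [247.1 279.7]
scene blue [257 278   8   5  11] [260.9 280.3]
scene blue [241 291  32  22 104] [255.5 302.9]
scene yellow [393 124  27  36 337] [406.5 137.9]
scene yellow [364 197  26  18 189] [376.2 205. ]
scene yellow [372 221  15   9  18] [379.2 225. ]
scene red [369 188   4   4  11] [370.8 189.2]
scene red [352 195  16  12  90] [359.2 200.3]
scene red [370 204  25  23 192] [382.  215.8]
scene red [253 255   9   8  40] [257.  258.4]
scene red [233 265   5   9  20] [235.3 269.2]
scene red [249 275  31  24 292] [265.4 285.9]
[[261.0, 290.0], [388.0, 214.0]]
top blue [392 223  12  13 141] [397.1 228.9]
top blue [415 223   8  13  71] [419.  229.8]
top red [269 210   8   4  27] [272.  211.6]
top red [391 213  13   5  58] [397.2 214.8]
top red [412 213   2   5   9] [412.4 214.8]
top red [391 239  13   6  61] [397.1 241.9]
[[407.0, 211.0], [264.0, 208.0]]
274 ggg..BBBBBk...kkkkkkkk..BBBBBBBBBBBBBBB.k..ggggggWWWWWWW
275 ggBBBBBBBB....kkkkkk....BBBBBBBBBBBBBBBg.RR.ggggWWWWWWWW
276 
[... 3078 characters left out ...]
RRRR.........................
218 ...YYYYYY.RRRRRRRRRRRRRRRRRRR...........................
219 ..YYYYYYY.RRRRRRRRRRRRRRRR..............................
220 ...YYYYYY.RRRRRRRRRRRRRR..YY............................
221 ...YYYYYYggRRRRRRRRRRRR.YYY.............................
222 ....YYY.gWWgRRRRRRRRR..YYY..............................
223 .....YggWWWggRRRRRR..YYYY...............................
224 ....WgWWWWWWgRRRRR..YYY.................................
225 ...gWWWWWWWWgRRR..YYYY..................................
226 .ggWWWWWWWWWgRR.YYYY....................................
227 WWWWWWWWWWWWg..YYY......................................
228 WWWWWWWWWWWWgYYYY.......................................
```

```bash
python3 -c "
from station import *
print(finish_job())"
```

```text
the job is handed in; nothing more can be done
None
```

I hung the big blue pack in the right notch first. Once it hung free, I hung the small yellow one in the left notch and handed the job in at about 28.6 s. For both packs I set the ears on the red saddle, slid them outward about 1 mm per control step and lowered the weight on gradually before opening the jaws.

**Final checks:** In the last scene image both pins sit between wall and track, within a pixel or two of where they should be with the bar level. The bar tilt works out to about 0.02 rad from the release height. After each release the wrist force was near zero. The arm is parked clear of the bar. I moved around the cup, funnel and lantern without touching them, but did not measure their positions again at the end.

**What disagreed:**
- **Right notch:** it was tight while I lowered the big pack. I saw side forces of 2.7 N outward and 4.2 N inward, and corrected by 1–2 mm.
- **Left slide:** the force readings were too noisy to show whether the yellow pin had dropped, so I confirmed it from the wrist camera.
- **Pictures:** I had used all 12 views before releasing the second pack, so the last checks were done from pixel values instead of viewed pictures.

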